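# Hook a frame corner and hold the square in it

## Task

Make the corner of the display frame ready for checking: first swing the flat steel hook on top of the corner shut, until it rests fully home in its catch against the headed pin. Then take the braced wooden square by its knob, bring it flat on the bench inside the corner, slide it in under the hook with its right-angled corner leading until both its outer edges lie flush against the two rails, and keep pressing it into both rails: the job finishes while you still grip the knob and press. Leave the other things on the bench where they are.

Things in the scene. Friction and masses are not known exactly. Their poses are not given: they have to be found in the camera images.
- corner_frame: L-shaped corner of a dark wooden frame, fixed on the bench: two rails 34 mm wide, 30 tall, at a right angle, 190 long from the inner corner. Origin: on the bench inside it, 55 mm from each rail's inner face. x points from the origin to the inner corner (77.8 mm), y left, z up. Left rail runs from the corner along (-1,+1), right along (-1,-1). Seated, the square's knob axis and axes match these.
- left_rail: the frame's left rail (fixed), origin under its middle, its x axis along the rail
- right_rail: the frame's right rail (fixed), origin under its middle, its x axis along the rail
- hook (a joint): hook angle, rad: 0 = closed, home in its catch (hard stop); starts open at 0.7 to 1.2; opening turns it counter-clockwise from above, outwards, away from the corner's inside. Stays where left (friction under 1 N at the post). Flat steel bar 16 mm wide, 31-35 mm above the bench; its notch takes the headed pin (top at 40 mm) on the right rail. Closed, it crosses over the inner corner: the square goes under it.
- hook_post (a point): centre of the upright round steel thumb post at the hook's free end, 10 mm across, from 35 to 66 mm above the bench (this point is 50 mm up), 85 mm from the pivot axis; grip it or push it to swing the hook
- hook_pivot (a point): point on the hook's vertical pivot axis, 50 mm above the bench, fixed in the frame at (68.6, 33.2) mm in the frame's x, y; with the hook closed the post lies 85 mm from it along the frame's -y
- square: braced wooden square, loose, 0.2 to 0.4 kg: two legs 150 mm long, 26 wide, 16 thick at a right angle, and a diagonal brace that carries the knob. Origin: underside, below the knob. x points to the outer corner, 77.8 mm away; outer edges are 55 mm from the knob axis, legs run from the corner along (-1,+1) and (-1,-1). Waxed, friction about 0.2. Starts flat on the other side of the bench.
- square_knob (a point): centre of the square's round dark wooden knob, 26 mm across, from 20 to 56 mm above the square's underside (this point is 40 mm up); same axes as the square. Near the centre of mass.
- glue_jar: bystander, to be left alone: small closed glue jar, 44 mm wide, 55 tall. Origin under its middle
- thread_spool: bystander, to be left alone: wooden thread spool standing up, 32 mm wide, 42 tall. Origin under its middle
- burnisher: bystander, to be left alone: brass burnishing knob standing on its foot, 54 mm wide, 86 tall. Origin under its middle
- hammer: bystander, to be left alone: hammer lying flat. Origin under its middle
- polish_tin: bystander, to be left alone: flat steel polish tin, 72 mm wide, 30 tall. Origin under its middle
- shoe_last: bystander, to be left alone: wooden shoe last, about 150 x 60 x 93 mm. Origin under its middle
- tack_box: bystander, to be left alone: small open wooden tack box, 90 x 120 x 35 mm. Origin under its middle
There are look-alikes about, which are no part of the job. Leave any red look-alike of the square alone.

How it is judged:
By the outcome, as a careful person would: the job done as asked, in the order asked, and still so for the second after the job is handed in, while the arm keeps its last pose, push and grip.
It also fails if it takes over 72 s, if anything falls off the work surface, if the arm or the gripper's body presses on something with over 40 N, if the wrist force passes 120 N, or if a joint passes its speed limit or range.

## Robot

A 6-joint arm with a two-finger parallel gripper is mounted at the origin on the work surface. World frame = base frame: x ahead of the robot, y to its left, z up, the work surface at z = 0. Lengths are in m, angles in degrees, forces in N, time in s.
With the tool pointing down it reaches from about 0.4 to 0.825 m from the base axis. Payload 7 kg.
Tool frame: the origin (TCP) lies at the centre of the arm's flange, where the gripper is bolted on; the fingertips stand 178 mm ahead of it and the grasp point (between the pads) lies 159 mm ahead of it (tip_reach is the distance from the TCP to the fingertips, in m); z points along the fingers, y is the line along which they close (so a half turn about z gives the same grasp; the last joint's range is limited). The gripper opens to 88 mm and grips with 3 to 60 N. Pads are 19 mm wide; open, the fingers measure 130 mm over their backs; the gripper's body (78 mm by 193 mm) begins 47 mm behind the grasp point.
Start: joints at [90.017, 20.546, 0.682, 0, -70.136, -16.507], TCP at [0.192, 0.647, 0.405] pointing down, gripper open.
Joint ranges: [-176.03, 176.03], [-82.01, 121.73], [-58.28, 71.71], [-173.87, 95.51], [-174.79, -0.11], [-173.66, 173.66]. Speed limits (degrees/s): [136.94, 136.94, 172.46, 180, 180, 180].

## Interface

Orientations are given as [roll, pitch, yaw] about the fixed x, y, z axes, in that order (R = Rz(yaw) Ry(pitch) Rx(roll)).
In Python, from plant import * gives the robot as it stands.
- The arm moves only by the shell command python3 -m handwheel 'ROWS'. ROWS is JSON, a list of rows, each a list of 7 numbers: the opening, from -1 (shut) to 1 (fully open), then the shift along the tool's x, y, z as a fraction of full scale, then the turn, a rotation vector about the tool's x, y, z as a fraction of full scale. A call has 1 to 5 rows; each row shifts and turns the commanded pose from where the row before left it, along the tool's axes as they then stand; what a row does not reach is not made up. Full scale, the value 1, is 0.025 m for a shift and 6 degrees for a turn. A row lasts 1/8 s, in which the tool goes at most 62.5 mm and 10.7 degrees, less where a joint would pass 70% of its speed; a pose out of reach is approached as far as the arm can. A call with a number of a shift or a turn outside -1 to 1 is refused whole. A call with a gripper value outside its range is refused whole. The fingers move at their own pace and stop on an object; the grip force is fixed at half the most. Time passes only in rows, so rows that do not move let the fingers close. It gives the time, the measured TCP pose, the force, the opening and the grip force at its end, in the units of the state.
- get_obs(): the state, without advancing time (a new reading comes with each control period).
- snapshot(name): name is "scene" or "top"; returns a dict with "color" (384x512x3 uint8, red, green, blue), "fx", "fy", "cx", "cy" (pixels), "R" (3x3) and "t" (3): a world point X has camera coordinates R X + t. Camera axes: x right, y down, z forward; pixel columns grow to the right and rows downward; lengths in m; the calibration is good to about 2 mm. A picture is of the moment at which its call begins. There is no depth.
- close_job(): hands the job in; it is judged then, once.
The state is a dict: "clock": time; "joint_pos": joint angles; "qvel": joint speeds; "tau": joint torques, N m; "tool_pos": TCP position; "orientation": TCP orientation; "force": force on the tool from outside, world axes, zero at the start; "moment": the same for the moment, N m; "opening": finger opening in m; "gripper_force": force on a finger pad.
Only numpy, scipy, OpenCV 4.12 (cv2) and the standard library are available. Lean on these libraries where they do the work, as an engineer would, in place of code of your own. Each camera call takes 0.05 s, during which the arm holds its last target. There are 200 camera calls.

## Working session

There is one attempt and no reset: what is moved stays moved. The work goes in short steps, Python scripts to look and compute and a shell command to move; the robot and the scene stay as the last step left them, time stands still between calls to the robot, and variables do not carry over. Pictures are saved under pics/ and viewed, at most 10 in all, crops included, and the job is handed in when it is done.

```bash
mkdir -p pics; cat > h.py <<'E'
from plant import *
import numpy as np, cv2
def ray(s,u,v,z):
    R=np.array(s["R"]);t=np.array(s["t"]);c=-R.T@t
    d=R.T@np.array([(u-s["cx"])/s["fx"],(v-s["cy"])/s["fy"],1]);return c+d*(z-c[2])/d[2]
def proj(s,X):
    p=np.array(s["R"])@np.array(X)+np.array(s["t"]);return s["fx"]*p[0]/p[2]+s["cx"],s["fy"]*p[1]/p[2]+s["cy"]
def save(s,n): cv2.imwrite("pics/"+n,cv2.cvtColor(np.array(s["color"]),cv2.COLOR_RGB2BGR))
E
python3 - <<'E'
from h import *
import pickle
d={}
for n in("scene","top"):
    s=snapshot(n);d[n]=s;save(s,n+"0.png");print(n,-np.array(s["R"]).T@np.array(s["t"]),s["fx"])
pickle.dump(d,open("s0.pkl","wb"))
a=[cv2.imread(f"pics/{n}0.png") for n in("scene","top")]
print(get_obs())
E
```

```text
scene [ 1.61909034 -0.38172035  1.11493541] 471.484475740617
top [ 0.35200733 -0.00512246  1.68321975] 458.5077016534483
{'clock': 0.1, 'joint_pos': array([ 9.00191174e+01,  2.05859953e+01,  6.40402603e-01, -1.68116465e-02,
       -7.01331857e+01, -1.65061398e+01]), 'qvel': array([ 0.08842926, -0.096141  ,  0.05818243,  0.00212909, -0.02118143,
        0.032417  ]), 'tau': array([-6.17831884e-04, -5.84162486e+01,  2.93752885e+01,  7.01539904e+00,
        1.01691057e-02, -5.44920022e-05]), 'tool_pos': array([0.19152892, 0.64709199, 0.40384464]), 'orientation': array([ 1.79919977e+02, -7.23061931e-03, -1.64927414e+01]), 'force': array([-1.29644487, -0.40253518,  0.11227888]), 'moment': array([-0.04358875, -0.00580657,  0.0250018 ]), 'gripper_force': 0.0, 'opening': 0.08740285151696502}
```

View pics/top0.png

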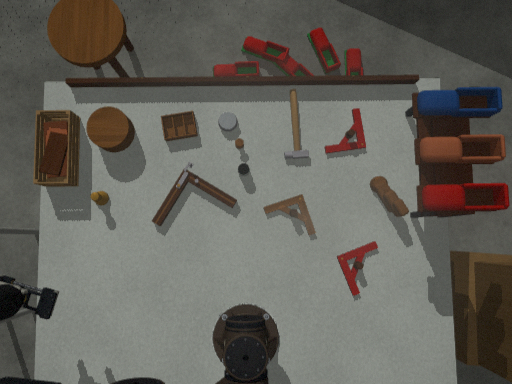

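View pics/scene0.png

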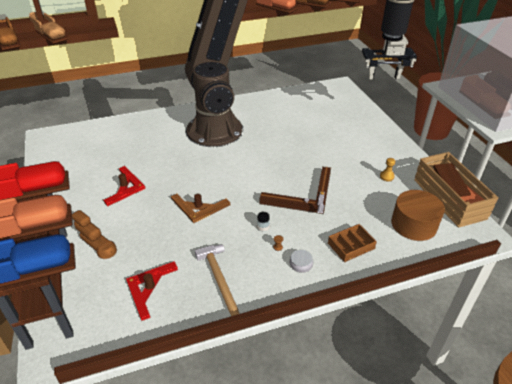

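Top view: the frame's corner is at (190,172) and the wooden square at about (293,212). Things that could be taken for the square are the red squares at (350,135) and (357,265), and the frame itself at (190,190). I choose the brown braced one at (293,212) and check it in a crop.

```bash
python3 - <<'E'
from h import *
import pickle
d=pickle.load(open("s0.pkl","rb"))
def crop(n,x,y,w,h,k): 
    im=cv2.cvtColor(np.array(d[n]["color"]),cv2.COLOR_RGB2BGR)[y:y+h,x:x+w];return cv2.resize(im,(400,300),interpolation=cv2.INTER_CUBIC)
a=np.vstack([np.hstack([crop("top",145,155,100,75,4),crop("top",250,180,80,60,5)]),np.hstack([crop("scene",255,155,80,60,5),crop("scene",160,170,80,60,5)])])
cv2.imwrite("pics/c1.png",a)
E
```

```text
(no output)
```

View pics/c1.png

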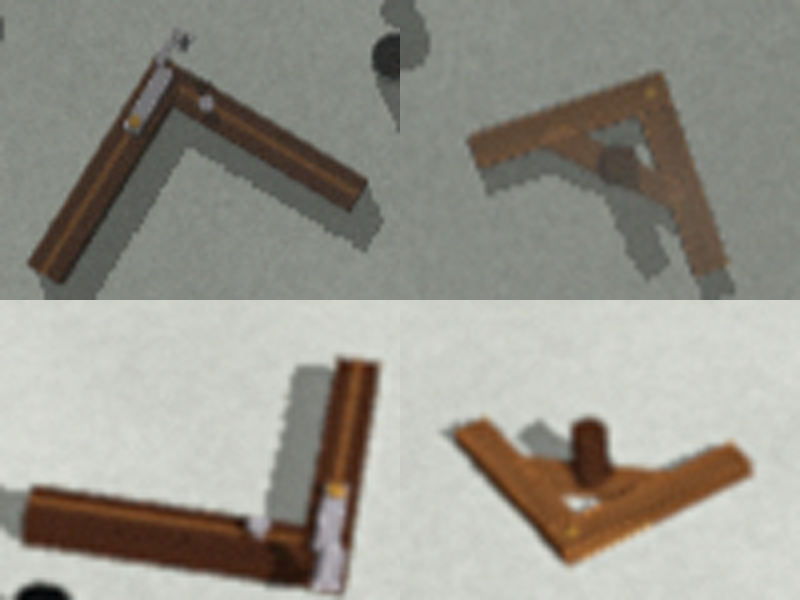

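The crop confirms the choice: a brown braced square with a dark knob, corner at about (316,194) and knob at about (294,213) in the top view. The frame's hook runs from the pivot at (178,185) to the post at about (190,165), so it is open.

```bash
cat > fit.py <<'E'
from h import *
import pickle
def Lfit(s,box,z,hsvlo,hsvhi,dbg=None):
    x,y,w,h=box
    K=8
    im=np.array(s["color"])[y:y+h,x:x+w]
    im=cv2.resize(im,None,fx=K,fy=K,interpolation=cv2.INTER_CUBIC)
    m=cv2.inRange(cv2.cvtColor(im,cv2.COLOR_RGB2HSV),hsvlo,hsvhi)
    m=cv2.morphologyEx(m,cv2.MORPH_CLOSE,np.ones((9,9)))
    cs,_=cv2.findContours(m,cv2.RETR_EXTERNAL,cv2.CHAIN_APPROX_NONE)
    c=max(cs,key=cv2.contourArea)[:,0,:].astype(float)
    if dbg: 
        cv2.drawContours(im,[c.astype(int)],-1,(0,255,0),1); cv2.imwrite(dbg,im[...,::-1])
    P=np.array([ray(s,x+(u+.5)/K-.5,y+(v+.5)/K-.5,z)[:2] for u,v in c])
    # corner guess: hull vertex farthest from the hull's long open side (two tips farthest apart)
    H=cv2.convexHull(P.astype(np.float32))[:,0]
    D=np.linalg.norm(H[:,None]-H[None],axis=2);i,j=np.unravel_index(D.argmax(),D.shape)
    a,b=H[i],H[j];n=np.array([-(b-a)[1],(b-a)[0]])/np.linalg.norm(b-a)
    k=np.abs((H-a)@n).argmax();C=H[k]
    L=[]
    for T in(a,b):
        C0,T0=C.astype(float),T.astype(float)
        for it in range(4):
            d=(T0-C0)/np.linalg.norm(T0-C0);q=P-C0;al=q@d;pe=q@np.array([-d[1],d[0]])
            r=P[(al>.03)&(al<np.linalg.norm(T0-C0)-.015)&(abs(pe)<(.008,.006,.004,.003)[it])]
            vx,vy,px,py=cv2.fitLine(r.astype(np.float32),cv2.DIST_HUBER,0,.001,.001).ravel()
            dd=np.array([vx,vy],float);dd*=np.sign(dd@d);C0=np.array([px,py],float)+dd*((C-[px,py])@dd);T0=C0+dd*np.linalg.norm(T-C)
        L.append((np.array([px,py],float),dd,len(r)))
    (p1,d1,_),(p2,d2,_)=L
    t=np.linalg.solve(np.c_[d1,-d2],p2-p1);X=p1+t[0]*d1
    f=-(d1+d2);yaw=np.degrees(np.arctan2(f[1],f[0]))
    return X,yaw,np.degrees(np.arccos(d1@d2)),[l[2] for l in L],[np.linalg.norm(T-X) for T in(a,b)]
E
python3 - <<'E'
from fit import *
d=pickle.load(open("s0.pkl","rb"))
t=d["top"];s=d["scene"]
hs=cv2.cvtColor(np.array(t["color"]),cv2.COLOR_RGB2HSV)
print("rail",hs[205,167],hs[195,220],"bg",hs[240,190],"shadow",hs[195,185],"sq",hs[204,280],hs[225,310])
X,y,a,n,l=Lfit(t,(145,155,100,75),.03,(0,70,20),(25,255,150),"pics/d1.png");print("frame outer",X,y,a,n,l)
f=np.array([np.cos(np.radians(y)),np.sin(np.radians(y))])
O=X-f*(.0778+.034*2**.5);print("frame origin",O)
l_=np.array([-f[1],f[0]])
pv=O+f*.0686+l_*.0332;print("pivot",pv)
print("pivot px",proj(t,[*pv,.035]),"inner",proj(t,[*(O+.0778*f),0.03]))
Y,y2,a,n,l=Lfit(t,(250,180,85,65),.016,(0,60,20),(25,255,200),"pics/d2.png");print("square corner",Y,y2,a,n,l)
f2=np.array([np.cos(np.radians(y2)),np.sin(np.radians(y2))]);print("knob",Y-f2*.0778, "px",proj(t,[*(Y-f2*.0778),.056]),proj(s,[*(Y-f2*.0778),.056]))
# post candidates: hook angle range
for q in(.7,.8,.9,1.,1.1,1.2):
    p=pv+.085*(np.array([[np.cos(q),-np.sin(q)],[np.sin(q),np.cos(q)]])@-l_);print(q,p,proj(t,[*p,.066]),proj(s,[*p,.066]))
im=np.hstack([cv2.resize(cv2.imread("pics/d1.png"),(400,300)),cv2.resize(cv2.imread("pics/d2.png"),(400,300))]);cv2.imwrite("pics/d3.png",im)
E
```

```text
rail [ 13 131  76] [ 13 133  90] bg [ 50  16 141] shadow [42 14 90] sq [ 14 109  96] [ 14  75 102]
frame outer [0.60889233 0.21521233] 13.392050702216423 89.83768966484008 [325, 345] [np.float64(0.21902215961494373), np.float64(0.22143478912887735)]
frame origin [0.48643208 0.18605613]
pivot [0.54547716 0.23424201]
pivot px (np.float64(178.40234811612075), np.float64(185.81244059896727)) inner (np.float64(186.93885093867283), np.float64(181.32118285475065))
square corner [ 0.51196308 -0.21369484] -27.45278151934936 90.097536926451 [220, 210] [np.float64(0.1489651522935634), np.float64(0.1465948209791218)]
knob [ 0.44292406 -0.17782768] px (np.float64(293.54900515566817), np.float64(212.4654683117167)) (np.float64(197.22111209799874), np.float64(195.70601171710132))
0.7 [0.6138042  0.18368099] (np.float64(191.41233249186945), np.float64(165.6036344704712)) (np.float64(317.0584155318604), np.float64(202.5724093625795))
0.8 [0.61851053 0.19075491] (np.float64(189.4266972255758), np.float64(164.32032070524016)) (np.float64(319.6326616463855), np.float64(203.02148926639973))
0.9 [0.62248713 0.19826333] (np.float64(187.31982118422394), np.float64(163.2412842527796)) (np.float64(322.2378262615847), np.float64(203.29867519199703))
1.0 [0.62569428 0.20613125] (np.float64(185.11251299729332), np.float64(162.37701186973135)) (np.float64(324.84474871253735), np.float64(203.40054016473738))
1.1 [0.62809992 0.21428003] (np.float64(182.82653022548095), np.float64(161.7358988332816)) (np.float64(327.42417678093466), np.float64(203.32583110655642))
1.2 [0.62968002 0.22262827] (np.float64(180.4843737002597), np.float64(161.32417446627306)) (np.float64(329.9471996675104), np.float64(203.07549212939347))
```

View pics/d3.png

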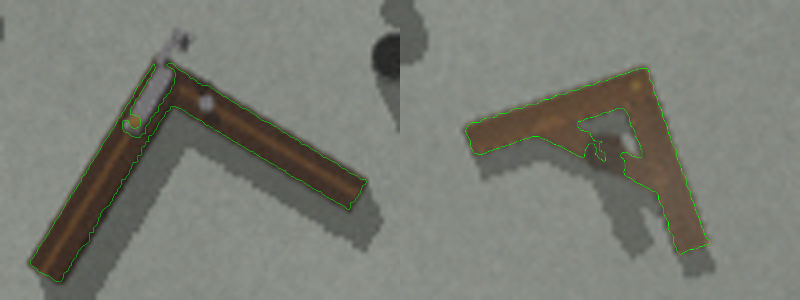

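The fits are good: frame origin (0.486,0.186) with yaw 13.4°, knob (0.443,-0.178) with yaw -27.5°, hook at about 0.75 rad with the post at about (0.616,0.187). The bystanders stay clear. I'll first turn the tool to yaw ~30 with the fingers shut.

```bash
python3 -m handwheel '[[-1,0,0,0,0,0,-1],[-1,0,0,0,0,0,-1],[-1,0,0,0,0,0,-1],[-1,0,0,0,0,0,-1],[-1,0,0,0,0,0,-1]]'; python3 -m handwheel '[[-1,0,0,0,0,0,-1],[-1,0,0,0,0,0,-1],[-1,0,0,0,0,0,-0.75],[-1,0,0,0,0,0,0]]'
cat > go.py <<'E'
# print remaining move to target x y tipz yaw, in tool axes / full-scale units
import sys
from h import *
o=get_obs();p=np.array(o["tool_pos"]);from scipy.spatial.transform import Rotation as Ro
R=Ro.from_euler("xyz",o["orientation"],degrees=True)
x,y,z,yaw=map(float,sys.argv[1:5])
d=np.array([x,y,z+.178])-p
Rt=Ro.from_euler("xyz",[180,0,yaw],degrees=True)
print("t",o["clock"],"pos",p.round(4),"tip",round(p[2]-.178,4),"rpy",o["orientation"].round(2),"F",o["force"].round(1),"open",round(o["opening"],4),"gf",round(o["gripper_force"],1))
print("shift units",(R.inv().apply(d)/.025).round(2),"turn units",(np.degrees((R.inv()*Rt).as_rotvec())/6).round(2))
E
python3 go.py .633 .212 .12 30
```

```text
clock: 0.72
tool_pos: [0.1916, 0.6471, 0.4041]
orientation: [179.9, 0.0, 13.7]
force: [0.1, -0.3, 0.1]
opening: 0.0434
gripper_force: 0.0
clock: 1.23
tool_pos: [0.1916, 0.6471, 0.4042]
orientation: [180.0, 0.0, 30.0]
force: [0.5, -0.4, 0.5]
opening: 0.0038
gripper_force: 0.0
t 1.225 pos [0.1916 0.6471 0.4042] tip 0.2262 rpy [1.7996e+02 3.0000e-02 2.9970e+01] F [ 0.5 -0.4  0.5] open 0.0038 gf 0.0
shift units [ 6.6  23.9   4.26] turn units [ 0.01  0.01 -0.  ]
```

```bash
python3 -m handwheel '[[-1,0.28,1,0,0,0,0],[-1,0.28,1,0,0,0,0],[-1,0.28,1,0,0,0,0],[-1,0.28,1,0,0,0,0],[-1,0.28,1,0,0,0,0]]' >/dev/null; python3 -m handwheel '[[-1,0.28,1,0,0,0,0],[-1,0.28,1,0,0,0,0],[-1,0.28,1,0,0,0,0],[-1,0.28,1,0,0,0,0],[-1,0.28,1,0,0,0,0]]' ; python3 -m handwheel '[[-1,0.28,1,0,0,0,0],[-1,0.28,1,0,0,0,0],[-1,0.28,1,0,0,0,0],[-1,0.28,1,0,0,0,0],[-1,0.28,1,0,0,0,0]]' >/dev/null; python3 -m handwheel '[[-1,0.28,1,0.5,0,0,0],[-1,0.28,1,0.5,0,0,0],[-1,0.28,1,0.5,0,0,0],[-1,0.28,1,0.5,0,0,0],[-1,0.28,1,0.5,0,0,0]]'; python3 -m handwheel '[[-1,0.25,1,0.5,0,0,0],[-1,0.25,1,0.5,0,0,0],[-1,0.25,1,0.5,0,0,0],[-1,0.25,1,0.5,0,0,0],[-1,0,0,0,0,0,0]]'; python3 go.py .636 .212 .047 30
```

```text
clock: 2.48
tool_pos: [0.3784, 0.4644, 0.4047]
orientation: [-180.0, -0.0, 30.0]
force: [0.4, -0.1, 0.2]
opening: 0.0008
gripper_force: 0.0
clock: 3.72
tool_pos: [0.5637, 0.2827, 0.3418]
orientation: [180.0, -0.0, 30.0]
force: [0.2, -0.7, 1.4]
opening: 0.0004
gripper_force: 0.0
clock: 4.35
tool_pos: [0.6353, 0.2078, 0.2906]
orientation: [180.0, 0.1, 29.9]
force: [-0.1, -0.3, -0.2]
opening: 0.0007
gripper_force: 0.0
t 4.35 pos [0.6353 0.2078 0.2906] tip 0.1126 rpy [1.7999e+02 1.4000e-01 2.9860e+01] F [-0.1 -0.3 -0.2] open 0.0007 gf 0.0
shift units [ 0.11 -0.13  2.62] turn units [ 0.    0.02 -0.02]
```

```bash
python3 -m handwheel '[[-1,0.1,0.2,1,0,0,0],[-1,0,0.1,1,0,0,0],[-1,0,0,0.6,0,0,0],[-1,0,0,0,0,0,0]]'; python3 -m handwheel '[[-1,-0.3,0,0,0,0,0],[-1,-0.3,0,0,0,0,0],[-1,-0.3,0,0,0,0,0],[-1,-0.3,0.1,0,0,0,0],[-1,-0.3,0.1,0,0,0,0]]'; python3 -m handwheel '[[-1,-0.3,0,0,0,0,0],[-1,-0.3,0,0,0,0,0],[-1,-0.3,0,0,0,0,0],[-1,-0.2,0,0,0,0,0],[-1,0,0,0,0,0,0]]'
python3 go.py .578 .159 .047 30
python3 - <<'E'
from h import *
a=[]
for n,b in(("top",(145,150,80,60)),("scene",(280,160,80,60))):
    s=snapshot(n);x,y,w,h=b;a.append(cv2.resize(np.array(s["color"])[y:y+h,x:x+w,::-1],(400,300),interpolation=cv2.INTER_CUBIC))
cv2.imwrite("pics/p1.png",np.hstack(a))
E
```

```text
clock: 4.85
tool_pos: [0.6401, 0.2049, 0.2264]
orientation: [180.0, 0.1, 30.0]
force: [-0.5, -0.1, 0.4]
opening: 0.0007
gripper_force: 0.0
clock: 5.48
tool_pos: [0.6101, 0.1816, 0.2279]
orientation: [-180.0, -0.1, 30.0]
force: [-0.1, 1.0, 0.7]
opening: 0.0005
gripper_force: 0.3
clock: 6.1
tool_pos: [0.5863, 0.168, 0.2271]
orientation: [-180.0, 0.0, 30.0]
force: [-0.4, -0.0, -0.3]
opening: 0.0006
gripper_force: 0.0
t 6.1 pos [0.5863 0.168  0.2271] tip 0.0491 rpy [-1.800e+02  3.000e-02  3.001e+01] F [-0.4 -0.  -0.3] open 0.0006 gf 0.0
shift units [-0.47  0.14  0.09] turn units [-0.  0.  0.]
```

View pics/p1.png

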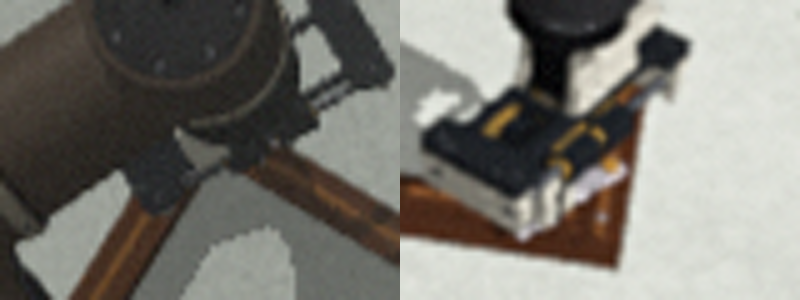

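The hook bar now crosses toward the right rail ahead of the fingers, at about (600,185) in the composite, so it is being pushed. I continue gently until the force rises.

```bash
for i in 1; do python3 -m handwheel '[[-1,-0.1,0.03,0,0,0,0],[-1,-0.1,0.03,0,0,0,0],[-1,-0.1,0.03,0,0,0,0],[-1,0,0,0,0,0,0]]'; python3 -m handwheel '[[-1,-0.08,0.02,0,0,0,0],[-1,-0.08,0.02,0,0,0,0],[-1,0,0,0,0,0,0]]'; done; python3 go.py .578 .159 .047 30
```

```text
clock: 6.7
tool_pos: [0.5812, 0.1622, 0.2272]
orientation: [180.0, 0.0, 30.0]
force: [0.3, -0.8, 0.4]
opening: 0.0003
gripper_force: 0.1
clock: 7.08
tool_pos: [0.5783, 0.1596, 0.2272]
orientation: [-180.0, -0.0, 30.0]
force: [0.1, 1.1, -0.9]
opening: 0.0008
gripper_force: 0.7
t 7.075 pos [0.5783 0.1596 0.2272] tip 0.0492 rpy [-1.7999e+02 -2.0000e-02  3.0010e+01] F [ 0.1  1.1 -0.9] open 0.0008 gf 0.7
shift units [-0.02  0.01  0.09] turn units [-0. -0.  0.]
```

```bash
python3 -m handwheel '[[-1,-0.08,0,0,0,0,0],[-1,0,0,0,0,0,0]]'; python3 -m handwheel '[[-1,-0.08,0,0,0,0,0],[-1,0,0,0,0,0,0]]';python3 -m handwheel '[[-1,-0.08,0,0,0,0,0],[-1,0,0,0,0,0,0]]'
```

```text
clock: 7.32
tool_pos: [0.5776, 0.1593, 0.2275]
orientation: [180.0, -0.2, 30.0]
force: [5.8, 3.5, -4.2]
opening: 0.0003
gripper_force: 3.2
clock: 7.58
tool_pos: [0.5769, 0.159, 0.2277]
orientation: [180.0, -0.4, 30.1]
force: [8.5, 4.7, -7.8]
opening: 0.0003
gripper_force: 5.5
clock: 7.82
tool_pos: [0.5762, 0.1587, 0.228]
orientation: [180.0, -0.6, 30.1]
force: [13.1, 6.7, -11.7]
opening: 0.0004
gripper_force: 7.8
```

The force rises steadily at the predicted closed position, so the hook is on its stop. I back off, rise and look.

```bash
python3 -m handwheel '[[-1,0.5,0,0,0,0,0],[-1,0,0,-1,0,0,0],[-1,0,0,-1,0,0,0],[-1,0,0,-1,0,0,0],[1,0,0,-1,0,0,0]]'; python3 -m handwheel '[[1,0,1,0,0,0,-1],[1,0,1,0,0,0,-1],[1,0,1,0,0,0,-1],[1,0,1,0,0,0,-1],[1,0,1,0,0,0,-1]]'; python3 go.py .443 -.178 .1 62.5
python3 - <<'E'
from h import *
print(get_obs()["joint_pos"].round(1))
a=[]
for n,b in(("top",(145,150,80,60)),("scene",(280,160,80,60))):
    s=snapshot(n);x,y,w,h=b;a.append(cv2.resize(np.array(s["color"])[y:y+h,x:x+w,::-1],(400,300),interpolation=cv2.INTER_CUBIC))
    print(n,proj(s,[.5652,.1515,.066]),proj(s,[.5455,.2342,.035]))
cv2.imwrite("pics/p2.png",np.hstack(a))
E
```

```text
clock: 8.45
tool_pos: [0.5837, 0.1624, 0.3277]
orientation: [180.0, 0.1, 30.0]
force: [-0.6, -0.4, -0.3]
opening: 0.0057
gripper_force: 0.0
clock: 9.07
tool_pos: [0.667, 0.07, 0.3269]
orientation: [-179.9, 0.1, 60.2]
force: [0.1, 0.5, -0.1]
opening: 0.0547
gripper_force: 0.0
t 9.075 pos [0.667  0.07   0.3269] tip 0.1489 rpy [-1.7993e+02  9.0000e-02  6.0190e+01] F [ 0.1  0.5 -0.1] open 0.0547 gf 0.0
shift units [-13.06  -2.84   1.98] turn units [-0.01  0.01 -0.39]
[ 22.6  23.3  -5.7  -0.  -61.1 127.6]
top (np.float64(200.4703339928754), np.float64(179.02764206385953)) (np.float64(178.41400594088122), np.float64(185.80603073967484))
scene (np.float64(302.13670436403936), np.float64(195.32411710194967)) (np.float64(321.3143905108552), np.float64(193.23204162406978))
```

View pics/p2.png

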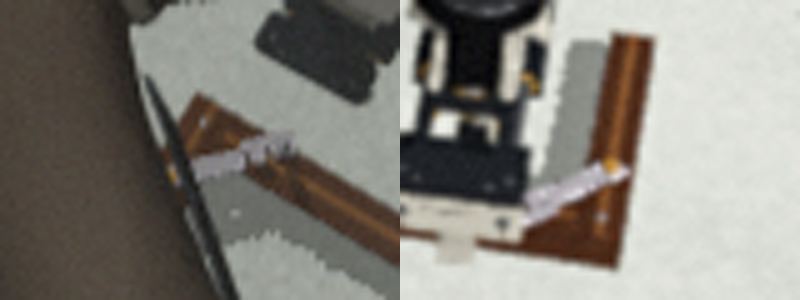

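The hook is closed: its bar spans the corner and the post is at about (202,179) in the top view, where it was expected. Now to the knob.

```bash
python3 -m handwheel '[[1,-1,-0.2,0,0,0,-0.39],[1,-1,-0.2,0,0,0,0],[1,-1,-0.2,0,0,0,0],[1,-1,-0.2,0,0,0,0],[1,-1,-0.2,0,0,0,0]]' >/dev/null; python3 -m handwheel '[[1,-1,-0.2,0,0,0,0],[1,-1,-0.2,0,0,0,0],[1,-1,-0.2,0,0,0,0],[1,-1,-0.2,0.2,0,0,0],[1,-1,-0.2,0.3,0,0,0]]' >/dev/null;  python3 -m handwheel '[[1,-1,-0.2,0.5,0,0,0],[1,-1,-0.2,0.5,0,0,0],[1,-0.8,-0.2,0.4,0,0,0],[1,0,0,0,0,0,0]]' ; python3 go.py .443 -.178 .024 62.5
python3 - <<'E'
from h import *
s=snapshot("scene");x,y,w,h=140,130,120,90
print(proj(s,[.443,-.178,.056]))
cv2.imwrite("pics/p3.png",cv2.resize(np.array(s["color"])[y:y+h,x:x+w,::-1],(480,360),interpolation=cv2.INTER_CUBIC))
E
```

```text
clock: 10.92
tool_pos: [0.4584, -0.1828, 0.2785]
orientation: [-179.9, 0.1, 62.2]
force: [0.2, 0.7, -0.5]
opening: 0.0879
gripper_force: 0.0
t 10.925 pos [ 0.4584 -0.1828  0.2785] tip 0.1005 rpy [-1.7988e+02  5.0000e-02  6.2250e+01] F [ 0.2  0.7 -0.5] open 0.0879 gf 0.0
shift units [-0.11 -0.63  3.06] turn units [-0.02  0.01 -0.04]
(np.float64(197.17648980161897), np.float64(195.7313944338326))
```

View pics/p3.png

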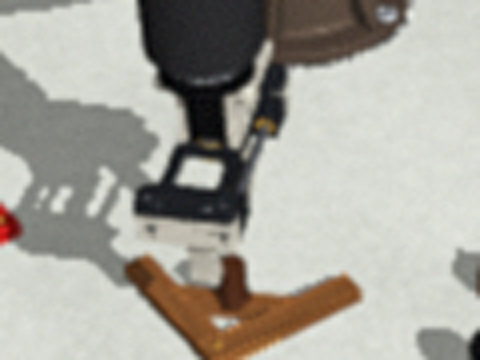

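The knob shows at (198,196), as projected, with the fingers still above it. I correct the offset, descend and grip.

```bash
python3 -m handwheel '[[1,-0.11,-0.63,0,0,0,0],[1,0,0,1,0,0,0],[1,0,0,1,0,0,0],[1,0,0,1,0,0,0],[1,0,0,0.05,0,0,0]]'; python3 -m handwheel '[[-1,0,0,0,0,0,0],[-1,0,0,0,0,0,0],[-1,0,0,0,0,0,0],[-1,0,0,0,0,0,0],[-1,0,0,0,0,0,0]]';python3 -m handwheel '[[-1,0,0,0,0,0,0],[-1,0,0,0,0,0,0]]'; python3 go.py .443 -.178 .024 62.5
```

```text
clock: 11.6
tool_pos: [0.4438, -0.1763, 0.2024]
orientation: [-179.8, 0.1, 62.4]
force: [-0.7, -0.4, 0.4]
opening: 0.0876
gripper_force: 0.0
clock: 12.22
tool_pos: [0.4446, -0.1769, 0.2036]
orientation: [180.0, -0.0, 62.3]
force: [-0.8, -0.6, 0.3]
opening: 0.0429
gripper_force: 0.0
clock: 12.48
tool_pos: [0.4445, -0.1768, 0.2033]
orientation: [-180.0, 0.0, 62.3]
force: [-0.4, 0.5, 0.6]
opening: 0.0251
gripper_force: 30.0
t 12.475 pos [ 0.4445 -0.1768  0.2033] tip 0.0253 rpy [-1.7998e+02  1.0000e-02  6.2350e+01] F [-0.4  0.5  0.6] open 0.0251 gf 30.0
shift units [-0.07 -0.03  0.05] turn units [-0.    0.   -0.03]
```

```bash
python3 -m handwheel '[[-1,0,0,-0.5,0,0,0],[-1,0,0,-0.6,0,0,0],[-1,0,0,-0.7,0,0,0],[-1,0,0,-0.6,0,0,0],[-1,0.5,-0.3,0,0,0,0]]'; python3 -m handwheel '[[-1,0.9,-0.52,0,0,0,0],[-1,0.9,-0.52,0,0,0,0],[-1,0.9,-0.52,0,0,0,0],[-1,0.9,-0.52,0,0,0,0],[-1,0.9,-0.52,0,0,0,0]]' >/dev/null;python3 -m handwheel '[[-1,0.9,-0.52,0,0,0,0],[-1,0.9,-0.52,0,0,0,0],[-1,0.9,-0.52,0,0,0,0],[-1,0.9,-0.52,0,0,0,0],[-1,0.9,-0.52,0,0,0,0]]';python3 -m handwheel '[[-1,0.9,-0.5,0,0,0,0],[-1,0.9,-0.5,0,0,0,0],[-1,0.5,-0.3,0,0,0,-0.5],[-1,0.3,0,0,0,0,-0.9],[-1,0,0,0,0,0,-0.9]]';python3 -m handwheel '[[-1,0,0,0,0,0,-0.9],[-1,0,0,0,0,0,-0.9],[-1,0,0,0,0,0,-0.9],[-1,0,0,0,0,0,-0.9],[-1,0,0,0,0,0,-0.9]]';python3 go.py .428 .172 .026 103.4
```

```text
clock: 13.1
tool_pos: [0.4441, -0.1623, 0.2649]
orientation: [179.9, -0.1, 62.3]
force: [-0.2, -0.2, -3.0]
opening: 0.0251
gripper_force: 30.0
clock: 14.35
tool_pos: [0.4323, 0.0985, 0.2631]
orientation: [-180.0, 0.0, 62.4]
force: [0.3, -0.1, -1.7]
opening: 0.0253
gripper_force: 30.0
clock: 14.98
tool_pos: [0.4338, 0.1707, 0.2631]
orientation: [-180.0, 0.0, 76.5]
force: [-0.2, -0.4, -2.3]
opening: 0.0253
gripper_force: 30.0
clock: 15.6
tool_pos: [0.4336, 0.17, 0.2631]
orientation: [-180.0, 0.0, 103.4]
force: [-0.7, 0.1, -1.5]
opening: 0.0252
gripper_force: 30.0
t 15.6 pos [0.4336 0.17   0.2631] tip 0.0851 rpy [-1.7995e+02  2.0000e-02  1.0344e+02] F [-0.7  0.1 -1.5] open 0.0252 gf 30.0
shift units [ 0.13 -0.2   2.37] turn units [-0.01  0.    0.01]
```

```bash
python3 -m handwheel '[[-1,0.13,-0.2,0.6,0,0,0],[-1,0,0,0.6,0,0,0],[-1,0,0,0.6,0,0,0],[-1,0,0,0.4,0,0,0],[-1,0,0,0,0,0,0]]'; python3 go.py .428 .172 .0253 103.4
python3 - <<'E'
from h import *
a=[]
for n,b in(("top",(130,150,120,90)),("scene",(240,140,120,90))):
    s=snapshot(n);x,y,w,h=b;a.append(cv2.resize(np.array(s["color"])[y:y+h,x:x+w,::-1],(400,300),interpolation=cv2.INTER_CUBIC))
cv2.imwrite("pics/p4.png",np.hstack(a))
E
```

```text
clock: 16.23
tool_pos: [0.4281, 0.172, 0.2078]
orientation: [-179.9, 0.1, 103.2]
force: [-0.5, 0.6, -2.2]
opening: 0.0253
gripper_force: 30.0
t 16.225 pos [0.4281 0.172  0.2078] tip 0.0298 rpy [-1.7990e+02  6.0000e-02  1.0319e+02] F [-0.5  0.6 -2.2] open 0.0253 gf 30.0
shift units [ 0.   -0.    0.18] turn units [-0.02  0.01 -0.03]
```

View pics/p4.png

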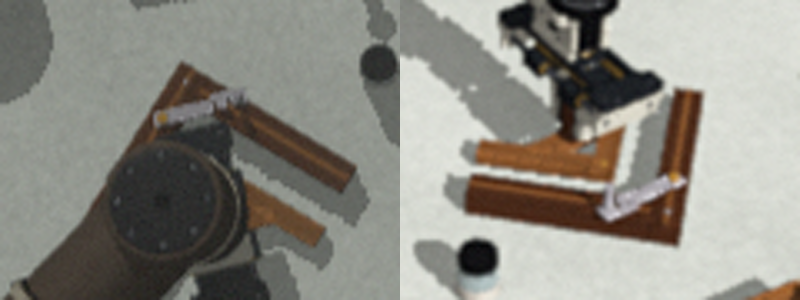

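The hook is closed and the square, held parallel inside the corner, has its corner (about (620,165) in the right half) leading toward the hook. I lower it to the bench and slide in along tool +y.

```bash
python3 -m handwheel '[[-1,0,0,0.1,0,0,0],[-1,0,0,0.08,0,0,0],[-1,0,0,0,0,0,0]]'; python3 -m handwheel '[[-1,0,0.3,0,0,0,0],[-1,0,0.4,0,0,0,0],[-1,0,0.4,0,0,0,0],[-1,0,0.4,0,0,0,0],[-1,0,0.3,0,0,0,0]]';python3 go.py .486 .186 .0253 103.4
```

```text
clock: 16.7
tool_pos: [0.4285, 0.1722, 0.2039]
orientation: [-180.0, 0.0, 103.1]
force: [0.5, -0.0, -1.7]
opening: 0.0253
gripper_force: 30.0
clock: 17.32
tool_pos: [0.4731, 0.1826, 0.2038]
orientation: [-180.0, 0.0, 103.1]
force: [-0.6, -0.1, -3.3]
opening: 0.0255
gripper_force: 30.0
t 17.325 pos [0.4731 0.1826 0.2038] tip 0.0258 rpy [-180.      0.    103.13] F [-0.6 -0.1 -3.3] open 0.0255 gf 30.0
shift units [0.02 0.53 0.02] turn units [-0.    0.   -0.04]
```

```bash
python3 -m handwheel '[[-1,0,0,0.04,0,0,0],[-1,0,0,0,0,0,0]]'; python3 -m handwheel '[[-1,0,0,0.04,0,0,0],[-1,0,0,0,0,0,0]]'; python3 -m handwheel '[[-1,0,0.12,0,0,0,0],[-1,0,0.12,0,0,0,0],[-1,0,0.12,0,0,0,0],[-1,0,0,0,0,0,0]]';python3 go.py .486 .186 .0253 103.4
```

```text
clock: 17.58
tool_pos: [0.4727, 0.1827, 0.2033]
orientation: [179.9, -0.0, 103.2]
force: [1.7, -0.6, 2.7]
opening: 0.0251
gripper_force: 30.0
clock: 17.82
tool_pos: [0.4726, 0.1827, 0.2033]
orientation: [179.9, -0.0, 103.2]
force: [-0.7, -2.0, 12.6]
opening: 0.0251
gripper_force: 30.0
clock: 18.32
tool_pos: [0.4809, 0.1844, 0.2033]
orientation: [180.0, 0.0, 103.2]
force: [-4.0, -2.1, 15.0]
opening: 0.0254
gripper_force: 30.0
t 18.325 pos [0.4809 0.1844 0.2033] tip 0.0253 rpy [179.97   0.   103.19] F [-4.  -2.1 15. ] open 0.0254 gf 30.0
shift units [ 0.01  0.21 -0.  ] turn units [ 0.01  0.   -0.03]
```

It is on the bench. I ease the down force and press in step by step.

```bash
python3 -m handwheel '[[-1,0,0.08,-0.04,0,0,0],[-1,0,0.04,0,0,0,0],[-1,0,0,0,0,0,0]]'; python3 -m handwheel '[[-1,0,0.08,0,0,0,0],[-1,0,0,0,0,0,0]]';  python3 -m handwheel '[[-1,0,0.08,0,0,0,0],[-1,0,0,0,0,0,0]]';python3 go.py .486 .186 .0253 103.4
```

```text
clock: 18.7
tool_pos: [0.4837, 0.1851, 0.2033]
orientation: [-180.0, 0.0, 103.2]
force: [-3.3, -0.8, 8.7]
opening: 0.0252
gripper_force: 30.0
clock: 18.95
tool_pos: [0.4845, 0.1852, 0.2033]
orientation: [-179.8, 0.0, 103.1]
force: [-11.9, 1.1, 16.4]
opening: 0.0254
gripper_force: 30.0
clock: 19.2
tool_pos: [0.485, 0.1854, 0.2032]
orientation: [-179.7, 0.0, 103.1]
force: [-21.5, 4.1, 24.1]
opening: 0.0253
gripper_force: 30.0
t 19.2 pos [0.485  0.1854 0.2032] tip 0.0252 rpy [-1.7966e+02  4.0000e-02  1.0309e+02] F [-21.5   4.1  24.1] open 0.0253 gf 30.0
shift units [ 0.02  0.04 -0.  ] turn units [-0.06  0.01 -0.05]
```

Right-rail contact dominates (frame-y reaction +9 N). I shift toward the left rail (tool +x), ease up slightly, and rebalance.

```bash
cat > fr.py <<'E'
from h import *
F=[];M=[]
o=get_obs();F=np.array(o["force"]);a=np.radians(13.39);f=np.array([np.cos(a),np.sin(a)]);l=np.array([-f[1],f[0]])
p=np.array(o["tool_pos"])
fx,fy=F[:2]@f,F[:2]@l;print("frame F",round(fx,1),round(fy,1),"Fz",F[2].round(1),"NL~",round((-fx-fy)*.707,1),"NR~",round((-fx+fy)*.707,1),"M",o["moment"].round(2),"pos",((p[:2]-[.4864,.1861])@np.c_[f,l]*1000).round(1),"rpy",o["orientation"].round(2))
E
python3 -m handwheel '[[-1,0.1,0,-0.05,0,0,0],[-1,0,0,0,0,0,0]]' >/dev/null; python3 fr.py; python3 -m handwheel '[[-1,0.1,0,-0.03,0,0,0],[-1,0,0,0,0,0,0]]'>/dev/null;python3 fr.py
```

```text
frame F -4.8 5.8 Fz -0.9 NL~ -0.7 NR~ 7.5 M [ 1.23  1.96 -0.11] pos [0.6 2.4] rpy [-1.7991e+02 -1.0000e-02  1.0313e+02]
frame F -4.1 -2.1 Fz -1.7 NL~ 4.4 NR~ 1.4 M [-1.35  1.21 -0.08] pos [0.5 4. ] rpy [-1.7983e+02  9.0000e-02  1.0312e+02]
```

```bash
python3 -m handwheel '[[-1,-0.03,0.06,0.03,0,0,0],[-1,0,0,0,0,0,0]]' >/dev/null; python3 fr.py; python3 -m handwheel '[[-1,0,0.06,0,0,0,0],[-1,0,0,0,0,0,0]]'>/dev/null;python3 fr.py; python3 -m handwheel '[[-1,0,0.06,0,0,0,0],[-1,0,0,0,0,0,0]]'>/dev/null;python3 fr.py
```

```text
frame F -8.4 -1.4 Fz -0.1 NL~ 6.9 NR~ 4.9 M [-0.99  2.66 -0.11] pos [1.4 3.1] rpy [-1.7976e+02  8.0000e-02  1.0308e+02]
frame F -15.2 2.2 Fz 7.6 NL~ 9.2 NR~ 12.4 M [-0.39  5.31 -0.12] pos [1.8 3.1] rpy [-1.7963e+02  1.0000e-01  1.0306e+02]
frame F -22.2 6.3 Fz 13.0 NL~ 11.2 NR~ 20.2 M [ 0.21  7.95 -0.15] pos [2.3 3.1] rpy [-1.7951e+02  1.1000e-01  1.0304e+02]
```

```bash
python3 -m handwheel '[[-1,0.04,-0.07,0,-0.06,0,0],[-1,0,0,0,0,0,0]]' >/dev/null; python3 fr.py; python3 -m handwheel '[[-1,0.02,0.02,0,0,0,0],[-1,0,0,0,0,0,0],[-1,0,0,0,0,0,0]]'>/dev/null;python3 fr.py
python3 - <<'E'
from h import *
a=[]
for n,b in(("top",(145,150,80,60)),("scene",(260,145,80,60))):
    s=snapshot(n);x,y,w,h=b;a.append(cv2.resize(np.array(s["color"])[y:y+h,x:x+w,::-1],(400,300),interpolation=cv2.INTER_CUBIC))
cv2.imwrite("pics/p5.png",np.hstack(a))
E
```

```text
frame F -15.7 -1.2 Fz 8.5 NL~ 11.9 NR~ 10.3 M [-1.94  5.38 -0.18] pos [1.  3.4] rpy [-179.92    0.18  103.07]
frame F -17.8 -3.8 Fz 11.7 NL~ 15.3 NR~ 9.9 M [-2.56  5.81 -0.16] pos [1.2 3.5] rpy [-179.85    0.21  103.05]
```

View pics/p5.png

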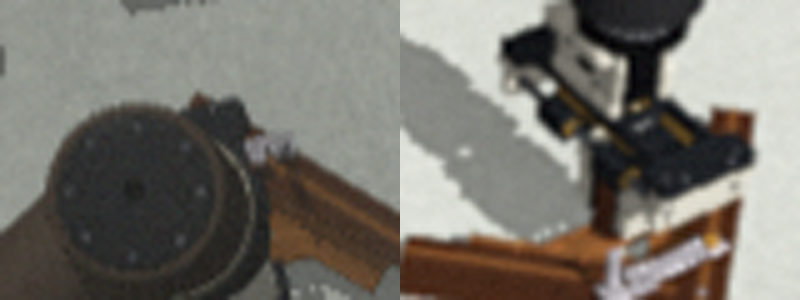

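The square lies against the right rail with no visible gap, the hook bar is still closed over it, and both rails react (about 15 N and 10 N). There is almost no yaw moment, so both edges are flush. I hand it in.

```bash
python3 -c "
from plant import *
print(close_job())"
```

```text
the job is handed in; nothing more can be done
None
```

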